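# Eject the finished magnet with the release bar

### The arm

A 6-joint arm with a two-finger parallel gripper is mounted at the origin on the work surface. World frame = base frame: x ahead of the robot, y to its left, z up, the work surface at z = 0. Lengths are in m, angles in rad, forces in N, time in s.
With the tool pointing down it reaches from about 0.325 to 0.925 m from the base axis. Payload 3.1 kg.
Tool frame: the origin (TCP) lies at the very end of the fingers, on their centre line; the grasp point (between the pads) lies 19 mm behind it; y points along the fingers, x is the direction in which the jaws open and shut, and the axes are right-handed (so a half turn about y gives the same grasp; the last joint's range is limited). The gripper opens to 85 mm and grips with 20 to 120 N. Pads are 22 mm wide; open, the fingers measure 114 mm over their backs; the gripper's body (76 mm by 85 mm) begins 54 mm behind the grasp point. The pads swing forward as they close: fully open they stand 13 mm farther back than shut.
Start: joints at [-1.367, 0.217, 1.613, -0, 1.311, -0.112], TCP at [0.194, -0.594, 0.231] pointing down, gripper open.
Joint ranges: [-2.75, 2.75], [-0.78, 2.1], [0.31, 2.55], [-1.13, 4.27], [0.13, 2.63], [-2.58, 2.58]. Speed limits (rad/s): [2.79, 2.79, 3.14, 3.14, 3.14, 3.14].

### API

Orientations are given as a 3x3 rotation matrix whose columns are the frame's x, y, z axes.
In Python, from plant import manip gives the robot as it stands.
- The arm moves only by the tool arm_command, never from a script. Its argument "targets" is text: rows parted by semicolons, each of 7 numbers parted by spaces: the turn, a rotation vector about the world's x, y, z in degrees, then the shift along the world's x, y, z in mm, then the closure, from 0 (fully open) to 1 (shut). In form: wx wy wz x y z jaw; .... A call has 1 to 5 rows; each row shifts and turns the commanded pose from where the row before left it; what a row does not reach is not made up. A row lasts 1/8 s, in which the tool goes at most 62.5 mm and 10.7 degrees, less where a joint would pass 70% of its speed; a pose out of reach is approached as far as the arm can. A call with a gripper value outside its range is refused whole. The fingers move at their own pace and stop on an object; "squeeze" is the grip in N (left out, the last holds). Time passes only in rows, so rows that do not move let the fingers close. It gives the time, the measured TCP pose, the force and the opening at its end, in the units of the state.
- manip.get_obs(): the state, without advancing time (a new reading comes with each control period).
- manip.capture(name): name is "side" or "top"; returns a dict with "img" (400x640x3 uint8, red, green, blue), "mtx" (3x3 intrinsics, pixels), "R" (3x3) and "t" (3): a world point X has camera coordinates R X + t. Camera axes: x right, y down, z forward; pixel columns grow to the right and rows downward; lengths in m; the calibration is good to about 2 mm. A picture is of the moment at which its call begins. There is no depth.
- manip.hand_in(): hands the job in, once; it reports no verdict.
The state is a dict: "time_s": time; "joints": joint angles; "qd": joint speeds; "tau": joint torques, N m; "tool_pos": TCP position; "tcp_rot": TCP orientation; "contact_force": force on the tool from outside, world axes, zero at the start; "torque": the same for the moment, N m; "grip_width": opening from 0.0 (shut) to 1.0 (fully open).
Only numpy, scipy, OpenCV 4.12 (cv2) and the standard library are available. Lean on these libraries where they do the work, as an engineer would, in place of code of your own. Each camera call takes 0.05 s, during which the arm holds its last target. There are 200 camera calls.

### The job

One of the two die stands on the bench holds a finished fridge magnet. Push that stand's long release bar down at its middle, so that both ends go down evenly, until it is fully down; the bar stays down and leaves the magnet lifted up in its die. Leave the other stand's bar and the magnet alone.

Things in the scene. Friction and masses are not known exactly. Their poses are not given: they have to be found in the camera images.
- bar_centre (a point): Middle of the top face of the steel release bar (220 long, 26 wide, 12 thick) of the stand that holds the magnet, on its robot side, about 80 mm above the bench when up. y along the bar, x across it towards the die, z out of its top. Fully down it has sunk 27 mm, nearly straight down. Pressed over 50 mm off its middle (14 mm at 20 N, on its stop) the bar rocks, one end low, and stays askew.
- release_bar (a joint): Hinge of that bar, rad: 0 up, 0.34 fully down on its stop. The hinge line is parallel to the bar, 80 mm towards the die; the top slopes 10 degrees up away from the die when up, 10 degrees down when down. Pressing takes 5 to 10 N; no return spring, friction keeps it where left. Stand fixed, yaw within 12 degrees; die 108 x 128 mm, top at 67 mm; nothing near stands above 90 mm.
- spare_bar (a joint): Hinge of the same kind of bar on the other, empty stand, rad: 0 up, 0.34 down. To be left up.
- magnet: Finished fridge magnet, a white plate 58 x 78 x 5 mm with a pressed flower, lying flat in the 64 x 84 mm pocket of its die, 165 mm behind the bar's middle (point x). Origin at the centre of its underside, z up, 52 mm above the bench at the start. The bar's ejector plate raises it in step, by 12 mm when fully down.
Things that resemble listed ones, but are neither listed nor needed, are in the scene too. There is more than one size of the magnet; the one meant has the size given above.

How it is judged:
By the outcome, as a careful person would: the job done as asked, in the order asked, and still so for the second after the job is handed in, with the robot touching nothing.
It also fails if it takes over 29 s, if anything falls off the work surface, if the arm or the gripper's body presses on something with over 40 N, if the wrist force passes 120 N, or if a joint passes its speed limit or range.

## Working session

There is one attempt and no reset: what is moved stays moved. The work goes in short steps, Python scripts to look and compute and a tool call to move; the robot and the scene stay as the last step left them, time stands still between calls to the robot, and variables do not carry over. Pictures are saved under pics/ and viewed, about 8 in all and at most 12, crops included, and the job is handed in when it is done.

Besides the shell and the picture viewer there is one more tool, called after "Request:" in YAML: its name, and indented under it one key for each argument. arm_command: Moves the arm, as the interface text tells. Its arguments: {"type":"object","properties":{"targets":{"type":"string"},"squeeze":{"type":"number"}},"required":["targets"]}

```bash
mkdir -p pics
python3 - <<'E'
from plant import manip
import cv2,numpy as np,pickle
for n in("side","top"):
    c=manip.capture(n);cv2.imwrite(f"pics/{n}0.png",c["img"][:,:,::-1]);pickle.dump(c,open(f"{n}.pkl","wb"))
    print(n,c["mtx"].tolist(),c["R"].round(3).tolist(),c["t"].round(3).tolist())
o=manip.get_obs();print(o["time_s"],o["tool_pos"],o["tcp_rot"])
E
```

```text
side [[510.8903254726545, 0.0, 314.1435681339914], [0.0, 510.8903254726545, 202.86386394237297], [0.0, 0.0, 1.0]] [[-0.935, -0.355, -0.005], [-0.25, 0.667, -0.702], [0.253, -0.655, -0.713]] [0.65, 0.129, 1.316]
top [[374.2019131767217, 0.0, 321.5647290172893], [0.0, 374.2019131767217, 198.84087139481622], [0.0, 0.0, 1.0]] [[-0.019, -1.0, 0.002], [-0.998, 0.019, -0.057], [0.057, -0.003, -0.998]] [0.108, 0.621, 1.048]
0.1 [ 0.19396508 -0.59335366  0.23007553] [[ 3.10543875e-01 -4.49873237e-04  9.50558940e-01]
 [-9.50556491e-01  2.17189390e-03  3.10544103e-01]
 [-2.20421865e-03 -9.99997540e-01  2.46838422e-04]]
```

View pics/top0.png

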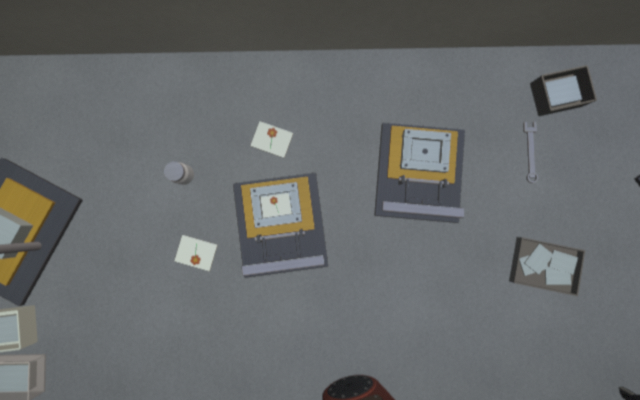

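View pics/side0.png

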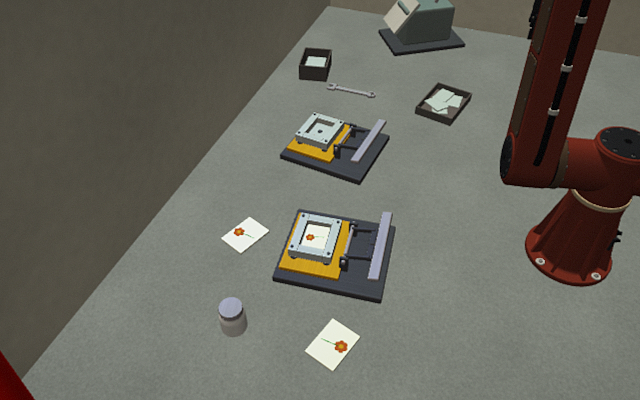

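Top view: the stand at about (280,225) shows a flower in its die, with its bar from (243,270) to (324,262). The stand at (420,170) has an empty pocket. The loose cards at (272,138) and (196,252) could be mistaken for the magnet, but neither is in a die. In the side view the loaded stand is at (335,255), with its bar from (388,213) to (373,278). I'll check this choice with a close crop and read the corners from it.

Run:
```python
import cv2,numpy as np
t=cv2.imread("pics/top0.png")[170:280,225:335];s=cv2.imread("pics/side0.png")[205:305,330:405]
a=cv2.resize(t,None,fx=4,fy=4,interpolation=cv2.INTER_CUBIC);b=cv2.resize(s,None,fx=4.4,fy=4.4,interpolation=cv2.INTER_CUBIC)
cv2.imwrite("pics/crop.png",np.hstack([a,b]));print(a.shape,b.shape)
```

```text
(440, 440, 3) (440, 330, 3)
```

View pics/crop.png

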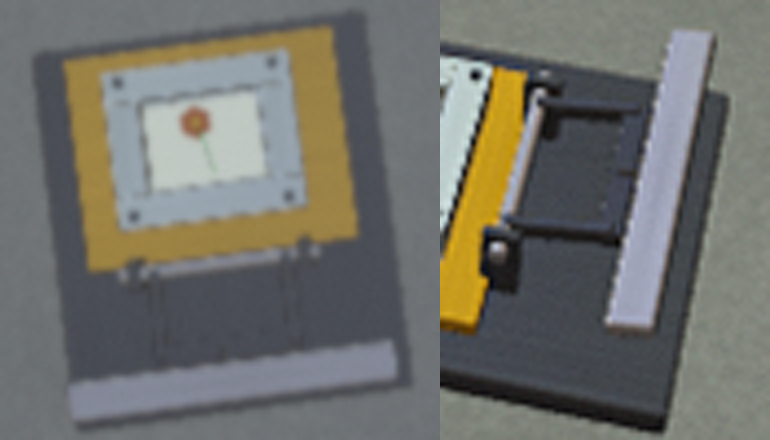

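```bash
cat > tri.py <<'E'
import pickle,numpy as np,cv2
def tri(pt,ps):
    P=[]
    for n in("top","side"):
        c=pickle.load(open(n+".pkl","rb"));P.append(c["mtx"]@np.c_[c["R"],c["t"]])
    X=cv2.triangulatePoints(P[0],P[1],np.float64(pt).T,np.float64(ps).T);return (X[:3]/X[3]).T
E
python3 - <<'E'
from tri import *
pt=np.array([[68,383],[394,341],[397,377],[72,424]])/4+[225,170]
ps=(np.array([[606,321],[674,32],[714,33],[654,325]])-[440,0])/4.4+[330,205]
X=tri(pt,ps)*1000;print(X.round(1));m=X.mean(0);print(m.round(1))
d=(X[0]+X[3]-X[1]-X[2])/2;print(np.linalg.norm(d),d.round(1),np.degrees(np.arctan2(-d[0],d[1])))
print(np.linalg.norm(X[0]-X[3]),np.linalg.norm(X[1]-X[2]))
E
```

```text
[[445.6 311.1  76. ]
 [468.6  93.5  71.3]
 [445.5  92.1  77.6]
 [420.4 308.   80.7]]
[445.  201.2  76.4]
218.15537061437615 [-24.  216.8   3.8] 6.329984947772817
25.86909187698818 24.037733740627775
```

The four corners triangulate to a bar about 218 mm long with its middle at (445, 201, ~78) mm and a yaw of 6.3°, which agrees with the text. I'll close the jaws and go there by an outward route at the present height.

Request:
arm_command:
  targets: "0 0 -2.4 45 40 0 1; 0 0 -2.4 45 40 0 1; 0 0 -2.4 45 40 0 1; 0 0 -2.4 45 40 0 1; 0 0 -2.2 45 40 0 1"
  squeeze: 40

```text
time_s: 0.72
tool_pos: [0.4201, -0.3924, 0.2308]
tcp_rot: [[0.108, -0.0, 0.994], [-0.994, 0.0, 0.108], [-0.0, -1.0, -0.0]]
contact_force: [0.1, -0.0, 0.5]
grip_width: -0.005
```

Request:
arm_command:
  targets: "0 0 0 10 60 0 1; 0 0 0 10 60 0 1; 0 0 0 10 60 0 1; 0 0 0 10 60 0 1; 0 0 0 10 60 0 1"

```text
time_s: 1.35
tool_pos: [0.4689, -0.0921, 0.231]
tcp_rot: [[0.109, -0.0, 0.994], [-0.994, 0.0, 0.109], [-0.0, -1.0, -0.0]]
contact_force: [0.6, 0.1, 0.1]
grip_width: -0.006
```

Request:
arm_command:
  targets: "0 0 0 -5 58 0 1; 0 0 0 -5 58 0 1; 0 0 0 -5 58 0 1; 0 0 0 -5 58 0 1; 0 0 0 0 58 0 1"

```text
time_s: 1.98
tool_pos: [0.4483, 0.1977, 0.231]
tcp_rot: [[0.11, -0.0, 0.994], [-0.994, -0.0, 0.11], [0.0, -1.0, -0.0]]
contact_force: [0.5, 0.1, -0.6]
grip_width: 0.003
```

Request:
arm_command:
  targets: "0 0 0 -3 3 -45 1; 0 0 0 0 0 -45 1; 0 0 0 0 0 -36 1; 0 0 0 0 0 0 1"

```text
time_s: 2.48
tool_pos: [0.4424, 0.1979, 0.1017]
tcp_rot: [[0.11, -0.009, 0.994], [-0.994, -0.002, 0.11], [0.002, -1.0, -0.009]]
contact_force: [0.5, 0.2, 0.3]
grip_width: -0.002
```

Run:
```python
from plant import manip
import cv2,numpy as np
o=manip.get_obs();print(o["time_s"],o["tool_pos"].round(4) if hasattr(o["tool_pos"],'round') else o["tool_pos"])
t=manip.capture("top")["img"][170:280,225:335,::-1];s=manip.capture("side")["img"][165:305,295:415,::-1]
a=cv2.resize(t,(440,440),interpolation=cv2.INTER_CUBIC);b=cv2.resize(s,(377,440),interpolation=cv2.INTER_CUBIC)
cv2.imwrite("pics/crop2.png",np.hstack([a,b])[:,:800])
```

```text
2.475 [0.4424 0.1979 0.1017]
```

View pics/crop2.png

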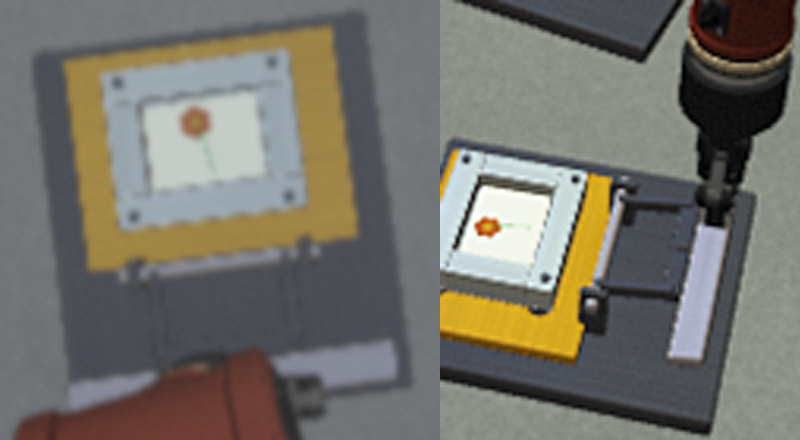

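The closed tips are over the bar's middle in both views: side crop at (715,222), just above the bar, and the wrist over the bar in the top view. I'll press in small steps and watch the force.

Request:
arm_command:
  targets: "0 0 0 2 3 -12 1; 0 0 0 0 0 -8 1; 0 0 0 0 0 -5 1; 0 0 0 0 0 -5 1; 0 0 0 0 0 0 1"

```text
time_s: 3.2
tool_pos: [0.4477, 0.2019, 0.0753]
tcp_rot: [[0.11, -0.001, 0.994], [-0.994, -0.0, 0.11], [0.0, -1.0, -0.001]]
contact_force: [0.7, -0.2, 0.3]
grip_width: 0.0
```

Request:
arm_command:
  targets: "0 0 0 0 0 -5 1; 0 0 0 0 0 -5 1; 0 0 0 0 0 0 1"

```text
time_s: 3.58
tool_pos: [0.4474, 0.2019, 0.0652]
tcp_rot: [[0.11, -0.002, 0.994], [-0.994, -0.0, 0.11], [0.0, -1.0, -0.002]]
contact_force: [-2.4, 0.1, 3.2]
grip_width: 0.003
```

Request:
arm_command:
  targets: "0 0 0 0 0 -3 1; 0 0 0 0 0 -3 1; 0 0 0 0 0 0 1"

```text
time_s: 3.95
tool_pos: [0.4474, 0.2019, 0.0594]
tcp_rot: [[0.11, -0.002, 0.994], [-0.994, -0.0, 0.11], [0.0, -1.0, -0.002]]
contact_force: [-2.5, -0.1, 4.8]
grip_width: 0.003
```

Run:
```python
from plant import manip
import cv2,numpy as np
c=manip.capture("side")
for X in([.445,.201,.078],manip.get_obs()["tool_pos"]):
    p=c["mtx"]@(c["R"]@np.array(X)+c["t"]);print((p[:2]/p[2]).round(1))
s=c["img"][185:285,315:425,::-1]
cv2.imwrite("pics/crop3.png",cv2.resize(s,(660,600),interpolation=cv2.INTER_CUBIC))
```

```text
[381.1 242.9]
[379.4 247.8]
```

View pics/crop3.png

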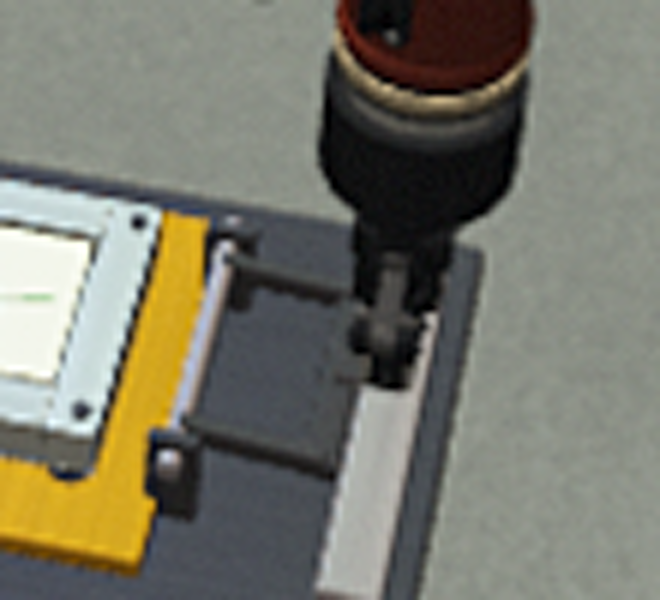

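The tips sit on the middle of the bar (crop about (390,385)). The bar is following them down, and its visible half shows no tilt. I'll press on towards the stop.

Request:
arm_command:
  targets: "0 0 0 -1 0 -3 1; 0 0 0 0 0 -3 1; 0 0 0 0 0 0 1"

```text
time_s: 4.38
tool_pos: [0.4476, 0.2019, 0.054]
tcp_rot: [[0.11, 0.001, 0.994], [-0.994, -0.0, 0.11], [0.0, -1.0, 0.001]]
contact_force: [-2.5, -0.5, 5.5]
grip_width: -0.002
```

Request:
arm_command:
  targets: "0 0 0 0 0 -2 1; 0 0 0 0 0 0 1"

```text
time_s: 4.62
tool_pos: [0.4477, 0.202, 0.0535]
tcp_rot: [[0.11, -0.0, 0.994], [-0.994, -0.0, 0.11], [0.0, -1.0, -0.0]]
contact_force: [-6.2, -1.5, 16.5]
grip_width: -0.002
```

Request:
arm_command:
  targets: "0 0 0 0 0 -1 1; 0 0 0 0 0 0 1; 0 0 0 0 0 0 1"

```text
time_s: 5.0
tool_pos: [0.4478, 0.202, 0.0533]
tcp_rot: [[0.11, -0.0, 0.994], [-0.994, -0.001, 0.11], [0.0, -1.0, -0.0]]
contact_force: [-8.4, -2.7, 21.0]
grip_width: 0.003
```

The force has climbed to 21 N with the tip held at 53 mm, so the bar is on its stop. I'll retreat straight up, then move clear towards the robot's right and look.

Request:
arm_command:
  targets: "0 0 0 0 0 5 1; 0 0 0 0 0 20 1; 0 0 0 0 0 50 1; 0 0 0 0 0 50 1; 0 0 0 0 -50 30 1"

```text
time_s: 5.62
tool_pos: [0.4492, 0.1535, 0.2085]
tcp_rot: [[0.114, 0.006, 0.993], [-0.993, 0.002, 0.114], [-0.001, -1.0, 0.007]]
contact_force: [1.3, -0.5, -0.1]
grip_width: 0.0
```

Request:
arm_command:
  targets: "0 0 0 0 -60 0 1; 0 0 0 0 -60 0 1; 0 0 0 0 -60 0 1; 0 0 0 0 -60 0 1; 0 0 0 0 -60 0 1"

```text
time_s: 6.25
tool_pos: [0.4472, -0.1503, 0.2052]
tcp_rot: [[0.109, 0.002, 0.994], [-0.994, -0.001, 0.109], [0.001, -1.0, 0.002]]
contact_force: [1.5, 0.9, 0.1]
grip_width: 0.0
```

Run:
```python
from plant import manip
import cv2,numpy as np,pickle
I={}
for n in("side","top"):
    c=manip.capture(n);pickle.dump(c,open(f"{n}.pkl","wb"));I[n]=c["img"][:,:,::-1]
a=cv2.resize(I["top"][170:280,225:335],(440,440),interpolation=cv2.INTER_CUBIC);b=cv2.resize(I["side"][205:305,330:405],(330,440),interpolation=cv2.INTER_CUBIC)
cv2.imwrite("pics/crop4.png",np.hstack([a,b]));cv2.imwrite("pics/side4.png",I["side"])
```

```text
(no output)
```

View pics/crop4.png

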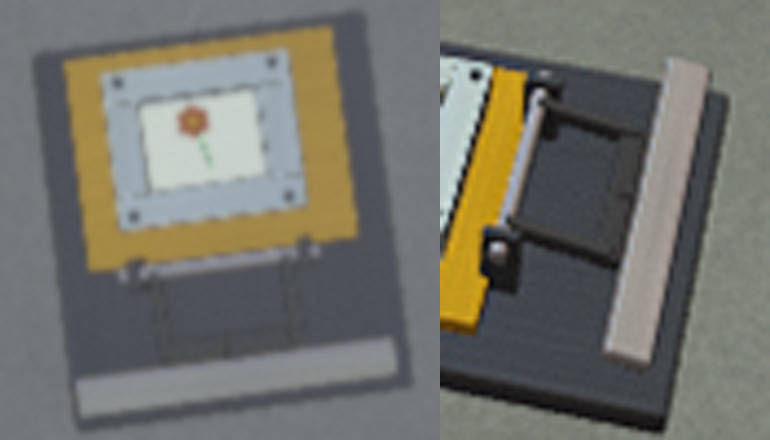

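View pics/side4.png

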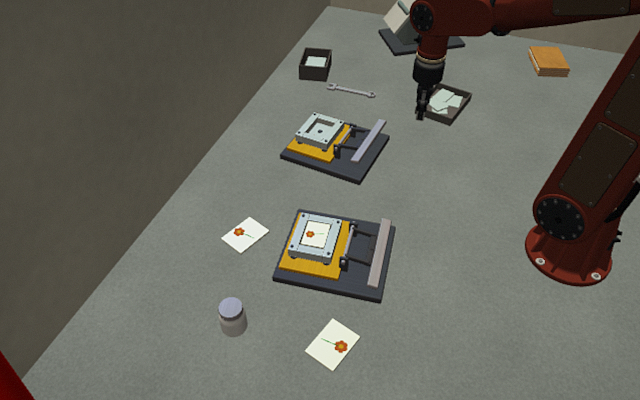

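The bar is down evenly and stays there. The magnet is raised: there's no shadow gap on it now. The other stand's bar looks unchanged. I'll measure the drop at both ends.

Run:
```python
from tri import *
pt=np.array([[77,378],[393,338],[396,374],[80,417]])/4+[225,170]
ps=(np.array([[606,350],[670,59],[710,66],[652,357]])-[440,0])/4.4+[330,205]
X=tri(pt,ps)*1000;print(X.round(1),X.mean(0).round(1))
a=cv2.imread("pics/side0.png")[100:190,270:400].astype(int);b=cv2.imread("pics/side4.png")[100:190,270:400].astype(int)
print("spare diff",np.abs(a-b).mean(),(np.abs(a-b).max(2)>40).sum())
```

```text
[[444.7 310.2  49.5]
 [468.7  94.1  48.5]
 [444.6  92.6  50. ]
 [419.7 308.   52.7]] [444.4 201.2  50.2]
spare diff 2.6886324786324787 0
```

```bash
python3 -c "
from plant import manip
print(manip.get_obs()['contact_force']);print(manip.hand_in())"
```

```text
[ 0.38927192  1.30127872 -0.31871763]
the job is handed in; nothing more can be done
None
```

I pressed the release bar of the loaded stand (left of the robot, 218 mm long as measured) down at its middle with the closed fingertips. It reached its stop at 21 N with the tip held at 53 mm. I then retreated straight up, moved clear and handed in at about 6.4 s.

- **Bar:** it stayed down after I left it. It had sunk about 26 mm at the middle by two-view measurement (27 expected), and the two ends agreed to about 1 to 2 mm.
- **Slope disagreement:** the corner points did not show the expected 10° down-slope across the bar. They still had the robot-side edge about 2 mm high, where about 4.5 mm low was expected. I put this down to corner-picking noise, since the force and the stalled motion clearly showed the stop.
- **Magnet:** in the last images it looks raised in its die, but I did not measure the lift.
- **Other stand:** its bar looks unchanged; the before and after side images show no real difference there.

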